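# Prove the new folding stay on the optics chest

### The arm

A 6-joint arm with a two-finger parallel gripper is mounted at the origin on the work surface. World frame = base frame: x ahead of the robot, y to its left, z up, the work surface at z = 0. Lengths are in mm, angles in rad, forces in N, time in s.
With the tool pointing down it reaches from about 350 to 950 mm from the base axis. Payload 17.4 kg.
Tool frame: the origin (TCP) lies at the very end of the fingers, on their centre line; the grasp point (between the pads) lies 19 mm behind it; z points along the fingers, y is the direction in which the jaws open and shut (so a half turn about z gives the same grasp; the last joint's range is limited). The gripper opens to 93 mm and grips with 3 to 60 N. Pads are 15 mm wide; open, the fingers measure 128 mm over their backs; the gripper's body (75 mm by 188 mm) begins 65 mm behind the grasp point.
Start: joints at [-1.275, 0.116, 1.442, -0, 1.584, -0.038], TCP at [221.145, -637.752, 192.546] pointing down, gripper open.
Joint ranges: [-2.83, 2.83], [-0.83, 2.19], [0.07, 2.5], [-1.14, 4.28], [0.01, 3], [-2.97, 2.97]. Speed limits (rad/s): [1.89, 1.89, 2.22, 3.14, 3.14, 3.14].

### API

Orientations are given as a unit quaternion [w, x, y, z].
In Python, from bench import telemetry, vision, workorder gives the robot as it stands.
- The arm moves only by the tool drive_tool, never from a script. Its arguments are lists of equal length, an entry for each row: "translation": the shift along the tool's x, y, z normalised to -1 to 1, where 1 is 0.2 m, a list of three; "turn": the turn, a rotation vector about the tool's x, y, z normalised to -1 to 1, where 1 is 90 degrees, a list of three; "jaw": the opening in per cent of the stroke, from 0 (shut) to 100 (fully open). A call has 1 to 5 rows; each row is the pose to reach, as a shift and turn from the pose commanded when the call began, along the tool's axes at that moment; what a row does not reach only later rows make up. A row lasts 1/8 s, in which the tool goes at most 62.5 mm and 10.7 degrees, less where a joint would pass 70% of its speed; a pose out of reach is approached as far as the arm can. A call with a number of a shift or a turn outside -1 to 1 is refused whole. A call with a gripper value outside its range is refused whole. The fingers move at their own pace and stop on an object; "newtons" is the grip in N (left out, the last holds). Time passes only in rows, so rows that repeat a pose let the fingers close. It gives the time, the measured TCP pose, the force and the opening at its end, in the units of the state.
- telemetry.get_state(): the state, without advancing time (a new reading comes with each control period).
- vision.grab_frame(name): name is "scene" or "top"; returns a dict with "img" (400x640x3 uint8, red, green, blue), "depth" (400x640 float32, mm along the optical axis (not along the pixel's ray), 0 where there is no reading), "fx", "fy", "cx", "cy" (pixels), "world_to_cam" (4x4, takes a point from world to camera coordinates). Camera axes: x right, y down, z forward; pixel columns grow to the right and rows downward; lengths in mm; the calibration is good to about 2 mm. A picture is of the moment at which its call begins.
- workorder.sign_off(): hands the job in, once; it reports no verdict.
The state is a dict: "time": time; "qpos": joint angles; "qvel": joint speeds; "tau": joint torques, N m; "tool_pos": TCP position; "ee_rot": TCP orientation; "ft_force": force on the tool from outside, world axes, zero at the start; "torque": the same for the moment, N m; "width": finger opening in mm.
Only numpy, scipy, OpenCV 4.12 (cv2) and the standard library are available. Lean on these libraries where they do the work, as an engineer would, in place of code of your own. Each camera call takes 0.05 s, during which the arm holds its last target.

### The job

The folding stay on the side of one of the two optics chests has just been replaced and needs a test. Raise that chest's lid (it has a bar on its front edge) until the stay locks, then let go so that the lid stands on the stay by itself. Then break the stay's joint by pushing its black knob back and down, and let the lid come down until it is fully shut, without slamming it.

Things in the scene. Friction and masses are not known exactly. Their poses are not given: they have to be found in the camera images.
- lid_bar (a point): Middle of the round steel bar (12 mm thick, 110 mm long) on the front edge of the grey lid of the chest with the stay. Axes turn with the lid; shut: x level, back to the hinge, y along the bar to the chest's left, z up. Hinge line: 202 mm along x, 4 mm along -z, parallel to y. Bar centre 42 mm ahead of lid edge and chest wall; bar 115 mm above table. The other, latched chest has no stay.
- lid (a joint): Angle (rad) of that lid, 160 x 220 x 8 mm, 0.8 kg, on a white chest 110 mm high, fixed: 0 shut, grows as the bar rises, 1.31 stay straight, 1.30 locked. A hinge damper slows it: it lifts with some 4 to 8 N at the bar and, unlocked, sinks shut by itself in 2 to 5 s.
- stay_knob (a point): Middle of the black knob (20 mm thick, 36 mm long, along y) on the stay's knee, 168 mm right (-y) of the lid's middle, 58 mm out from the chest's side, clear above. Shut: 27 mm above table. Locked: 146 mm, on a 94 mm circle about a pivot 71 mm above the table, 52 mm behind the shut bar. Unlock: push it back (to the hinge) and down alike, 1 to 3 N, 50 mm (less: it relocks).
- stay (a joint): Angle (rad) of the knee between the stay's two flat steel links, each 94 mm, on the chest's right side (-y): 0 folded with the lid shut, 2.42 links in line, 2.62 locked on its stop just past the line. A weak spring pulls the knee into the lock once the lid is within about 0.04 rad of its top; a held lid may leave it in line until let go.

How it is judged:
By the outcome, as a careful person would: the job done as asked, in the order asked, and still so for the second after the job is handed in, with the robot touching nothing.
It also fails if it takes over 51 s, if anything falls off the work surface, if the arm or the gripper's body presses on something with over 40 N, if the wrist force passes 120 N, or if a joint passes its speed limit or range.

## Working session

There is one attempt and no reset: what is moved stays moved. The work goes in short steps, Python scripts to look and compute and a tool call to move; the robot and the scene stay as the last step left them, time stands still between calls to the robot, and variables do not carry over. Pictures are saved under pics/ and viewed, and the job is handed in when it is done.

Besides the shell and the picture viewer there is one more tool, called after ">>>" in YAML: its name, and indented under it one key for each argument. drive_tool: Moves the arm, as the interface text tells. Scaled input: -1 to 1 covers 0.2 m each way for a shift and 90 degrees each way for a turn. Its arguments: {"type":"object","properties":{"translation":{"type":"array","items":{"type":"array","items":{"type":"number","minimum":-1,"maximum":1}}},"turn":{"type":"array","items":{"type":"array","items":{"type":"number","minimum":-1,"maximum":1}}},"jaw":{"type":"array","items":{"type":"number"}},"newtons":{"type":"number"}},"required":["translation","turn","jaw"]}

```bash
mkdir -p pics; ls
cat > h.py <<'E'
import numpy as np,cv2
from bench import telemetry, vision, workorder
def grab(n,f):
    d=vision.grab_frame(n); cv2.imwrite('pics/'+f,d['img'][:,:,::-1]); np.savez('pics/'+f+'.npz',**d); return d
def P(d,u,v,z=None):
    T=np.linalg.inv(np.array(d['world_to_cam']))
    r=np.array([(u-d['cx'])/d['fx'],(v-d['cy'])/d['fy'],1.])
    if z is None: s=d['depth'][int(round(v)),int(round(u))]
    else: s=(z-T[2,3])/(T[:3,:3]@r)[2]
    return T[:3,:3]@(r*s)+T[:3,3]
E
python3 - <<'E'
from h import *
for n in('scene','top'):
    d=grab(n,n+'0.png'); T=np.linalg.inv(d['world_to_cam']);print(d['fx'],T.round(3))
print(telemetry.get_state())
E
```

```text
pics
392.03064988223923 [[-5.51000e-01  6.56000e-01 -5.16000e-01  9.64018e+02]
 [ 8.34000e-01  4.28000e-01 -3.47000e-01  2.10620e+02]
 [-7.00000e-03 -6.22000e-01 -7.83000e-01  7.10650e+02]
 [ 0.00000e+00  0.00000e+00  0.00000e+00  1.00000e+00]]
520.9868419523062 [[-1.480000e-01 -9.690000e-01  1.990000e-01  3.470660e+02]
 [-9.890000e-01  1.460000e-01 -2.400000e-02 -3.803400e+01]
 [-6.000000e-03 -2.000000e-01 -9.800000e-01  1.098326e+03]
 [ 0.000000e+00  0.000000e+00  0.000000e+00  1.000000e+00]]
{'time': 0.1, 'qpos': array([-1.27479391e+00,  1.16417217e-01,  1.44214523e+00,  1.96228090e-05,
        1.58397202e+00, -3.77906524e-02]), 'qvel': array([ 0.00035138, -0.00025109, -0.00128502, -0.0007754 , -0.00169171,
        0.00031566]), 'tau': array([ 1.80288822e-03, -7.22892094e+01, -6.23864436e+01,  7.81258824e-02,
        2.27456441e-02, -8.02240424e-05]), 'tool_pos': array([ 221.10025974, -637.56930666,  191.92609322]), 'ee_rot': array([-4.68247810e-04,  9.86104941e-01,  1.66122915e-01, -5.08987400e-05]), 'ft_force': array([ 1.26814031,  0.72221158, -0.21279074]), 'torque': array([-0.03643226,  0.02976687, -0.02828717]), 'width': 93.17470366120244}
```

View pics/scene0.png

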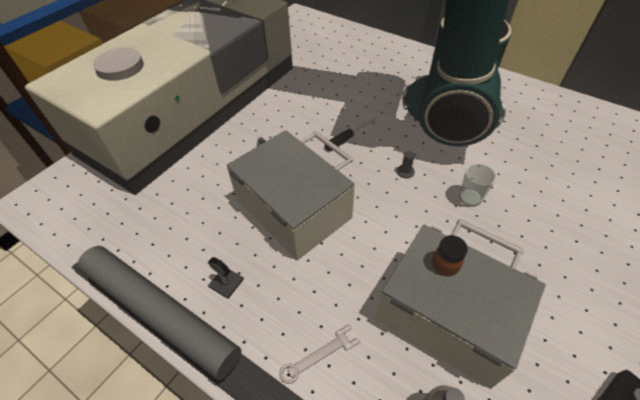

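View pics/top0.png

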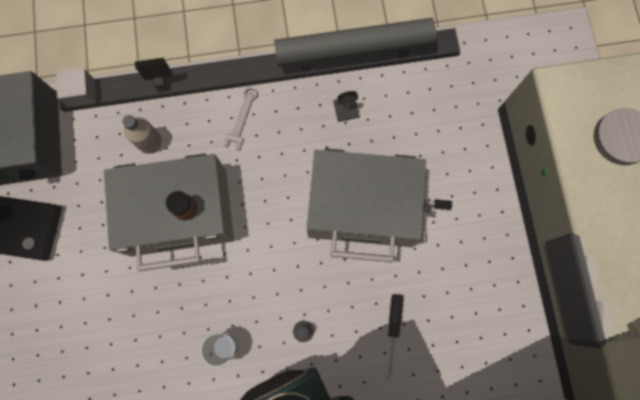

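Run:
```python
from h import *
a=cv2.imread('pics/top0.png')[140:270,290:470]; cv2.imwrite('pics/z1.png',cv2.resize(a,None,fx=4.4,fy=4.4,interpolation=cv2.INTER_CUBIC))
a=cv2.imread('pics/scene0.png')[110:270,210:400]; cv2.imwrite('pics/z2.png',cv2.resize(a,None,fx=3.6,fy=3.6,interpolation=cv2.INTER_CUBIC))
```

```text
(no output)
```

View pics/z1.png

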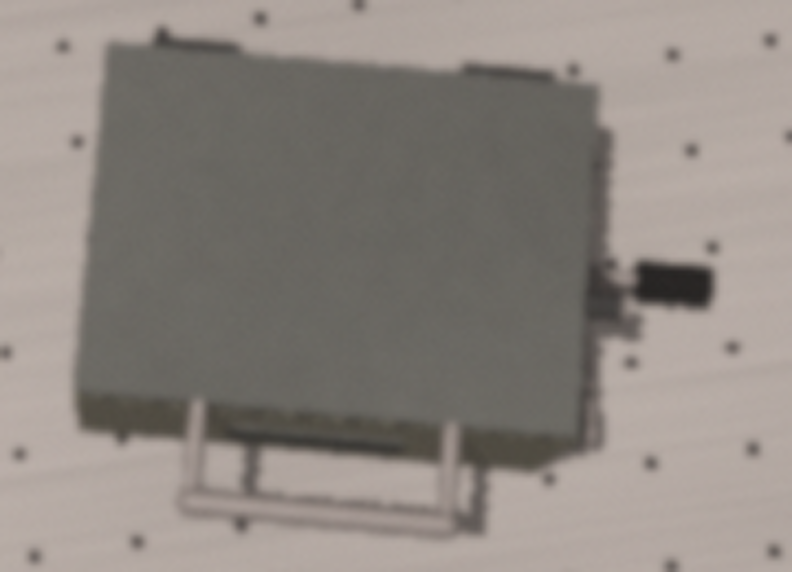

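View pics/z2.png

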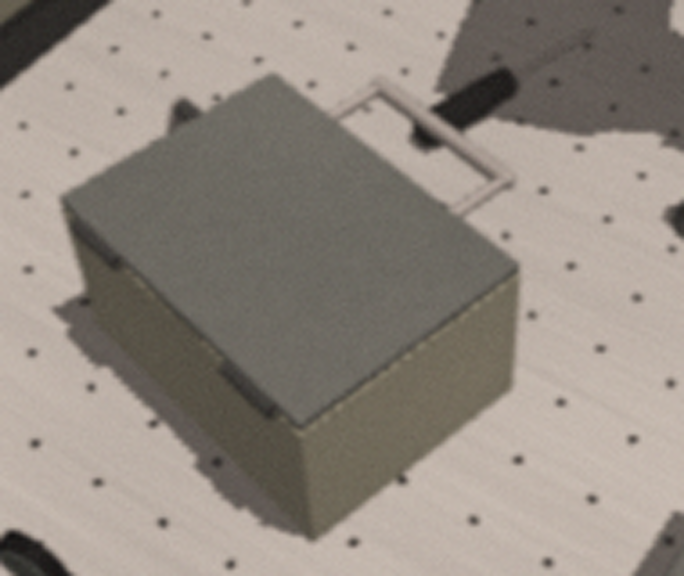

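Run:
```python
from h import *
d=np.load('pics/top0.png.npz')
q=lambda u,v,z:P(d,290+(u+.5)/4.4-.5,140+(v+.5)/4.4-.5,z).round(1)
for u,v,z in [(180,500,115),(454,525,115),(675,284,27),(108,44,118),(598,87,118),(580,437,118),(77,388,118)]: print(u,v,q(u,v,z))
print(P(d,443,205))
d=np.load('pics/scene0.png.npz')
q=lambda u,v,z:P(d,210+(u+.5)/3.6-.5,110+(v+.5)/3.6-.5,z).round(1)
for u,v,z in [(377,84,115),(507,183,115),(274,73,118),(518,268,118),(302,425,118),(63,198,118)]: print(u,v,q(u,v,z))
# bar line by mask? refine angle
```

```text
180 500 [453.3 -70.  115. ]
454 525 [ 425.2 -184.5  115. ]
675 284 [ 529.7 -321.9   27. ]
108 44 [659.4 -69.3 118. ]
598 87 [ 607.  -281.5  118. ]
580 437 [ 454.2 -244.3  118. ]
77 388 [507.7 -33.3 118. ]
[ 526.9776197  -320.05390424   32.65138783]
377 84 [ 425.5 -183.5  115. ]
507 183 [454.6 -70.9 115. ]
274 73 [ 454.9 -241.4  118. ]
518 268 [509.8 -30.3 118. ]
302 425 [660.1 -67.9 118. ]
63 198 [ 607.8 -278.6  118. ]
```

```bash
cat >> h.py <<'E'
from scipy.spatial.transform import Rotation as R
X=np.array([.9697,-.2444,0]);Y=np.array([.2444,.9697,0]);Z=np.array([0,0,1.])
B=np.array([439.5,-127,115.])
def W(x,y,z): return B*[1,1,0]+x*X+y*Y+z*Z
def rot(s): 
    q=s['ee_rot']; return R.from_quat([q[1],q[2],q[3],q[0]])
RT=R.from_matrix(np.column_stack([np.cross(X,-Z),X,-Z]))  # tool y=X, z down
def cmd(target,Rt=None):
    s=telemetry.get_state(); r=rot(s)
    print('t',s['time'],'tool',s['tool_pos'].round(1),'F',s['ft_force'].round(1),'w',round(s['width'],1))
    print('trans',(r.inv().apply(np.array(target)-s['tool_pos'])/200).round(3), 'turn',((r.inv()*(Rt or RT)).as_rotvec()/(np.pi/2)).round(4))
E
python3 - <<'E'
from h import *
for n in('top','scene'):
    d=np.load(f'pics/{n}0.png.npz'); T=np.linalg.inv(d['world_to_cam'])
    v,u=np.mgrid[:400,:640]; z=d['depth']
    p=np.stack([(u-d['cx'])/d['fx']*z,(v-d['cy'])/d['fy']*z,z],-1)@T[:3,:3].T+T[:3,3]
    m=(z>0)
    for y0 in range(-800,-250,50):
        k=m&(p[...,1]>y0)&(p[...,1]<y0+50)&(p[...,2]>60)
        if k.sum()>20: print(n,y0,k.sum(),'x',p[k][:,0].min().round(),p[k][:,0].max().round(),'zmax',p[k][:,2].max().round(), 'xmin z>150', p[k&(p[...,2]>150)][:,0].min().round() if (k&(p[...,2]>150)).sum() else '')
cmd(W(0,0,96))
cmd(W(0,0,250))
E
```

```text
top -700 685 x 614.0 727.0 zmax 213.0 xmin z>150 614.0
top -650 2956 x 414.0 727.0 zmax 235.0 xmin z>150 414.0
top -600 6709 x 232.0 728.0 zmax 234.0 xmin z>150 232.0
top -550 9332 x 136.0 727.0 zmax 216.0 xmin z>150 136.0
top -500 14620 x 118.0 727.0 zmax 214.0 xmin z>150 133.0
top -400 148 x 870.0 919.0 zmax 105.0 xmin z>150 
top -350 635 x 868.0 923.0 zmax 107.0 xmin z>150 
top -300 1387 x 454.0 922.0 zmax 124.0 xmin z>150 
scene -750 1516 x 244.0 731.0 zmax 213.0 xmin z>150 244.0
scene -700 2406 x 212.0 731.0 zmax 231.0 xmin z>150 212.0
scene -650 2957 x 179.0 731.0 zmax 232.0 xmin z>150 179.0
scene -600 3661 x 149.0 731.0 zmax 233.0 xmin z>150 149.0
scene -550 3591 x 117.0 731.0 zmax 213.0 xmin z>150 117.0
scene -500 12457 x 111.0 731.0 zmax 213.0 xmin z>150 111.0
scene -400 159 x 872.0 928.0 zmax 104.0 xmin z>150 
scene -350 749 x 872.0 928.0 zmax 105.0 xmin z>150 
scene -300 1309 x 489.0 928.0 zmax 122.0 xmin z>150 
t 0.1 tool [ 221.1 -637.6  191.9] F [ 1.3  0.7 -0.2] w 93.2
trans [ 1.868 -2.054  0.482] turn [-5.000e-04 -3.000e-04 -6.303e-01]
t 0.1 tool [ 221.1 -637.6  191.9] F [ 1.3  0.7 -0.2] w 93.2
trans [ 1.868 -2.054 -0.288] turn [-5.000e-04 -3.000e-04 -6.303e-01]
```

Run:
```python
from h import *
for n in('top','scene'):
    d=np.load(f'pics/{n}0.png.npz');M=d['world_to_cam']
    for p in [(221,-637,192),(221,-637,276),(221,-637,400),(0,0,0),(150,-480,0),(150,-480,213)]:
        c=M@np.array([*p,1]); print(n,p,(d['fx']*c[0]/c[2]+d['cx']).round(),(d['fy']*c[1]/c[2]+d['cy']).round())
a=cv2.imread('pics/scene0.png')[0:200,0:400]; cv2.imwrite('pics/z3.png',cv2.resize(a,None,fx=2,fy=2))
d=np.load('pics/scene0.png.npz')
for u,v in [(180,45),(210,20),(230,50),(250,8),(275,50),(287,10),(287,70),(130,150),(35,90),(120,60)]: print(u,v,P(d,u,v).round())
d=np.load('pics/top0.png.npz')
for u,v in [(500,110),(560,380),(575,280),(580,320),(620,390),(600,370),(520,200),(620,200)]: print('top',u,v,P(d,u,v).round())
```

```text
top (221, -637, 192) 685.0 334.0
top (221, -637, 276) 723.0 337.0
top (221, -637, 400) 795.0 341.0
top (0, 0, 0) 330.0 497.0
top (150, -480, 0) 554.0 378.0
top (150, -480, 213) 612.0 395.0
scene (221, -637, 192) 220.0 9.0
scene (221, -637, 276) 213.0 -23.0
scene (221, -637, 400) 201.0 -79.0
scene (0, 0, 0) 452.0 103.0
scene (150, -480, 0) 287.0 75.0
scene (150, -480, 213) 280.0 6.0
180 45 [ 430. -567.  210.]
210 20 [ 304. -591.  210.]
230 50 [ 357. -479.  188.]
250 8 [ 198. -546.  210.]
275 50 [ 185. -487.  101.]
287 10 [ 116. -486.  187.]
287 70 [ 137. -490.    8.]
130 150 [ 689. -487.  116.]
35 90 [ 723. -693.  210.]
120 60 [ 567. -601.  230.]
top 500 110 [ 722. -492.   12.]
top 560 380 [ 145. -491.   -2.]
top 575 280 [ 337. -482.  180.]
top 580 320 [ 268. -482.  163.]
top 620 390 [ 154. -497.  209.]
top 600 370 [ 184. -487.  181.]
top 520 200 [ 517. -490.   10.]
top 620 200 [ 460. -580.  208.]
```

View pics/z3.png

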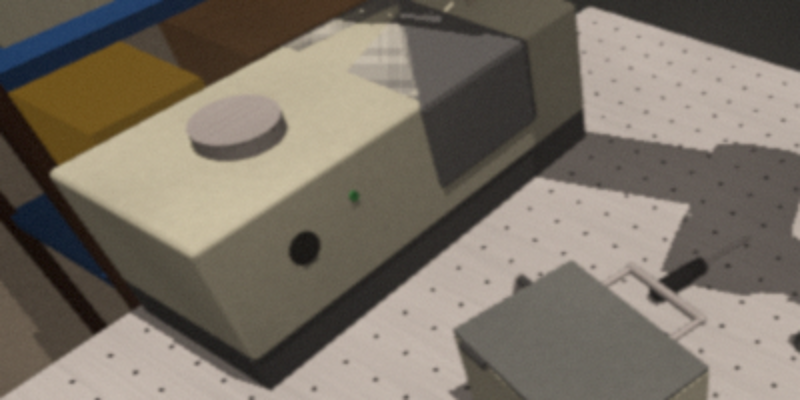

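>>> drive_tool:
  translation:
    - [0, 0, -0.08]
    - [0, 0, -0.2]
  turn:
    - [0, 0, 0]
    - [0, 0, 0]
  jaw: [100, 100]

```text
time: 0.35
tool_pos: [221.1, -637.6, 233.3]
ee_rot: [-0.0, 0.986, 0.166, -0.0]
ft_force: [0.3, -1.4, -0.6]
width: 92.9
```

>>> drive_tool:
  translation:
    - [0, 0, -0.3]
    - [0, 0, -0.6]
    - [0.2, -0.2, -0.8]
    - [0.45, -0.45, -0.8]
    - [0.7, -0.7, -0.8]
  turn:
    - [0, 0, 0]
    - [0, 0, 0]
    - [0, 0, -0.1]
    - [0, 0, -0.2]
    - [0, 0, -0.3]
  jaw: [100, 100, 50, 42, 42]

```text
time: 0.98
tool_pos: [298.3, -477.7, 394.0]
ee_rot: [0.001, 0.919, 0.394, 0.0]
ft_force: [0.4, -1.0, 0.6]
width: 67.8
```

Run:
```python
from h import *
cmd(W(0,0,270))
```

```text
t 0.975 tool [ 298.3 -477.7  394. ] F [ 0.4 -1.   0.6] w 67.8
trans [ 1.757 -0.7    0.618] turn [ 0.0009  0.0005 -0.3274]
```

>>> drive_tool:
  translation:
    - [0.25, -0.1, 0]
    - [0.5, -0.2, 0.05]
    - [0.75, -0.3, 0.1]
    - [1.0, -0.4, 0.2]
    - [1.0, -0.4, 0.3]
  turn:
    - [0, 0, -0.08]
    - [0, 0, -0.16]
    - [0, 0, -0.24]
    - [0, 0, -0.327]
    - [0, 0, -0.327]
  jaw: [42, 40, 40, 40, 40]

```text
time: 1.6
tool_pos: [379.8, -277.1, 333.6]
ee_rot: [0.001, 0.789, 0.615, 0.0]
ft_force: [0.4, -0.8, -0.0]
width: 37.0
```

Run:
```python
from h import *
cmd(W(0,0,180)); cmd(W(0,0,96))
```

```text
t 1.6 tool [ 379.8 -277.1  333.6] F [ 0.4 -0.8 -0. ] w 37.0
trans [0.801 0.105 0.768] turn [0.0015 0.0004 0.0005]
t 1.6 tool [ 379.8 -277.1  333.6] F [ 0.4 -0.8 -0. ] w 37.0
trans [0.801 0.104 1.188] turn [0.0015 0.0004 0.0005]
```

>>> drive_tool:
  translation:
    - [0.25, 0.03, 0.1]
    - [0.5, 0.06, 0.3]
    - [0.72, 0.1, 0.5]
    - [0.8, 0.105, 0.7]
    - [0.8, 0.105, 0.75]
  turn:
    - [0, 0, 0]
    - [0, 0, 0]
    - [0, 0, 0]
    - [0.001, 0, 0]
    - [0.001, 0, 0]
  jaw: [40, 40, 40, 40, 40]

```text
time: 2.22
tool_pos: [438.7, -129.1, 181.3]
ee_rot: [-0.002, 0.79, 0.613, -0.001]
ft_force: [-0.3, -0.2, -0.0]
width: 37.1
```

Run:
```python
from h import *
cmd(W(0,0,96))
d=grab('scene','s1.png')
a=cv2.imread('pics/s1.png')[0:300,150:550]; cv2.imwrite('pics/s1z.png',cv2.resize(a,None,fx=2,fy=2))
```

```text
t 2.225 tool [ 438.7 -129.1  181.3] F [-0.3 -0.2 -0. ] w 37.1
trans [0.011 0.003 0.426] turn [-0.0023 -0.0001 -0.002 ]
```

View pics/s1z.png

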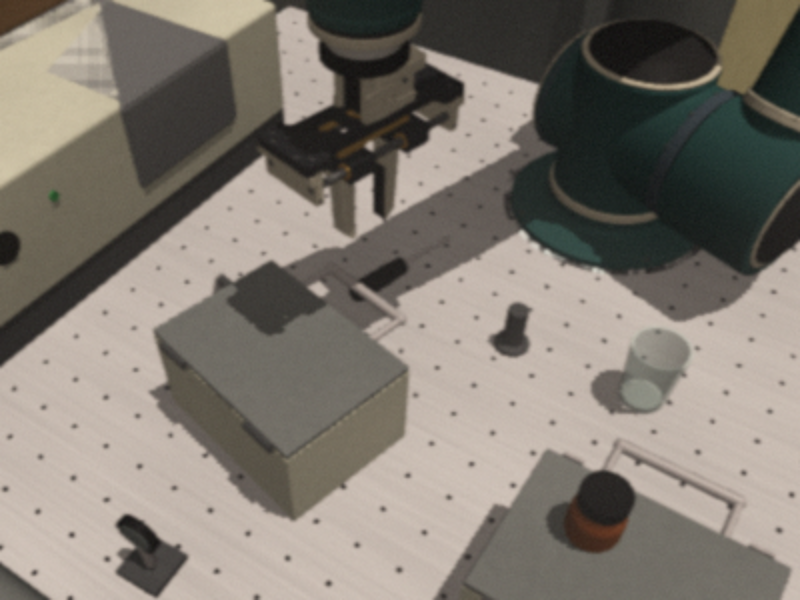

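The picture shows the jaws, at about (365,200) in the crop, straddling the bar at (365,290) from above, with their opening direction across the bar. I'll descend.

>>> drive_tool:
  translation:
    - [0.01, 0.003, 0.1]
    - [0.01, 0.003, 0.2]
    - [0.01, 0.003, 0.3]
    - [0.01, 0.003, 0.4]
    - [0.01, 0.003, 0.425]
  turn:
    - [0, 0, 0]
    - [0, 0, 0]
    - [0, 0, 0]
    - [0, 0, 0]
    - [0, 0, 0]
  jaw: [40, 40, 40, 40, 40]

```text
time: 2.9
tool_pos: [439.5, -128.2, 95.7]
ee_rot: [-0.001, 0.79, 0.613, -0.001]
ft_force: [-0.3, 0.5, 0.1]
width: 37.2
```

>>> drive_tool:
  translation:
    - [0, 0, 0]
    - [0, 0, 0]
    - [0, 0, 0]
    - [0, 0, 0]
  turn:
    - [0, 0, 0]
    - [0, 0, 0]
    - [0, 0, 0]
    - [0, 0, 0]
  jaw: [0, 0, 0, 0]
  newtons: 30

```text
time: 3.4
tool_pos: [440.2, -128.3, 97.7]
ee_rot: [-0.0, 0.79, 0.613, -0.0]
ft_force: [0.1, 0.3, 0.2]
width: 2.7
```

Run:
```python
from h import *
s=telemetry.get_state();print(s)
d=grab('scene','s2.png')
a=cv2.imread('pics/s2.png')[50:250,200:460]; cv2.imwrite('pics/s2z.png',cv2.resize(a,None,fx=3,fy=3))
```

```text
{'time': 3.4, 'qpos': array([-3.39195801e-01, -3.32816823e-01,  2.00851553e+00, -1.31725321e-04,
        1.46688975e+00, -8.71044934e-02]), 'qvel': array([-0.00120027,  0.00210745,  0.00203814,  0.00154741,  0.00116011,
        0.00109737]), 'tau': array([ 8.92017852e-04, -3.32960415e+01, -6.10600019e+01,  7.60884164e-02,
        2.94200261e-02,  2.80954355e-04]), 'tool_pos': array([ 440.23558177, -128.33425814,   97.71330854]), 'ee_rot': array([-3.83107966e-04,  7.90384749e-01,  6.12610559e-01, -3.24694349e-04]), 'ft_force': array([0.06527849, 0.31303941, 0.21835158]), 'torque': array([-0.07566965, -0.05561506,  0.02966958]), 'width': 2.7119245941735146}
```

View pics/s2z.png

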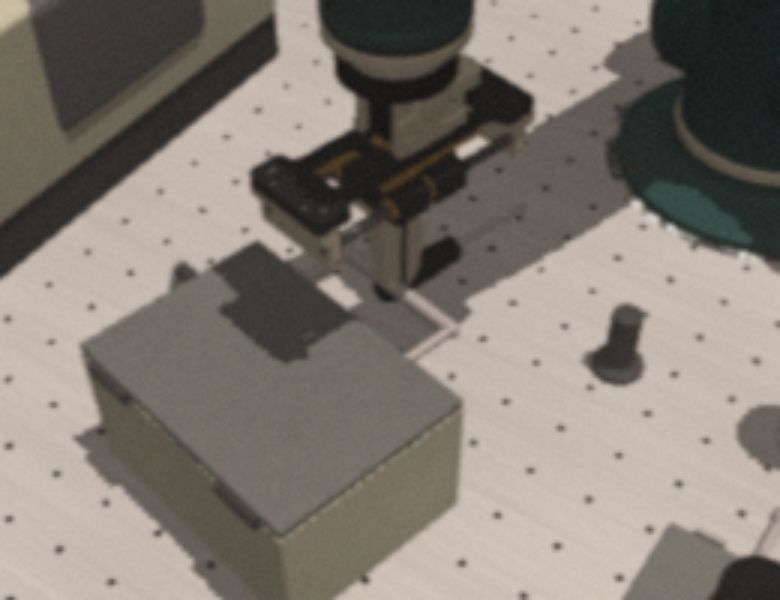

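Run:
```python
from h import *
d=grab('top','t2.png')
a=cv2.imread('pics/t2.png')[140:300,290:470]; cv2.imwrite('pics/t2z.png',cv2.resize(a,None,fx=3.7,fy=3.7,interpolation=cv2.INTER_CUBIC))
a=cv2.imread('pics/s2.png')[110:180,270:370]; cv2.imwrite('pics/s2zz.png',cv2.resize(a,None,fx=7,fy=7,interpolation=cv2.INTER_CUBIC))
d=np.load('pics/s2.png.npz');M=d['world_to_cam']
for p in [W(0,0,115),W(0,0,97.7),W(0,-55,115),W(0,55,115)]:
    c=M@np.array([*p,1]); print(((d['fx']*c[0]/c[2]+d['cx'])-270)*7,((d['fy']*c[1]/c[2]+d['cy'])-110)*7)
print(telemetry.get_state()['width'])
```

```text
434.30689671717283 253.2312139396263
434.1037976107913 293.17170984275316
317.5445992973503 165.4761332490513
558.2359441049298 346.37261140901546
0.5812337332943731
```

View pics/t2z.png

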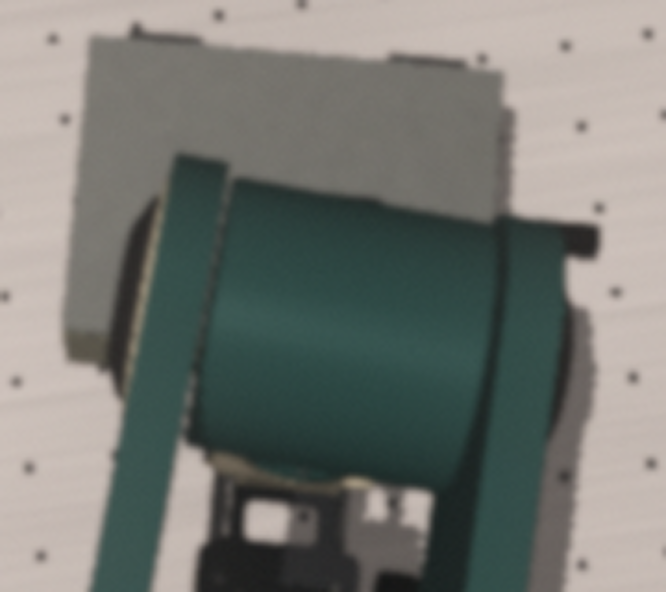

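View pics/s2zz.png

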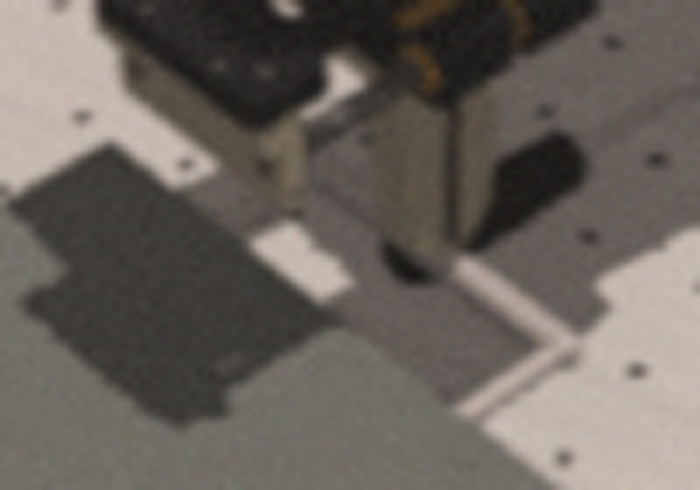

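Run:
```python
from h import *
d=np.load('pics/s2.png.npz')
for u,v in [(430,130),(430,180),(425,210),(428,225),(430,240),(430,250),(430,258),(430,265),(430,280),(480,180),(470,230),(480,278),(520,310),(360,205),(345,200),(340,190),(335,185)]:
    p=P(d,270+u/7,110+v/7)-B*[1,1,0]; print(u,v,'x %.0f y %.0f z %.0f'%(p@X,p@Y,p[2]))
# color profile
im=d['img']
for r in range(136,154): print(r,[tuple(im[r,c]) for c in (329,331,333,336)])
```

```text
430 130 x 8 y 7 z 174
430 180 x 9 y 7 z 155
425 210 x 11 y 7 z 145
428 225 x 9 y 7 z 138
430 240 x 9 y 7 z 131
430 250 x 9 y 8 z 128
430 258 x 5 y 3 z 118
430 265 x 5 y 3 z 116
430 280 x -70 y -78 z 1
480 180 x -14 y 5 z 140
470 230 x -87 y -74 z 19
480 278 x 3 y 24 z 123
520 310 x 2 y 40 z 121
360 205 x 5 y -29 z 118
345 200 x 5 y -36 z 117
340 190 x 6 y -37 z 121
335 185 x 4 y -41 z 118
136 [(np.uint8(94), np.uint8(83), np.uint8(72)), (np.uint8(91), np.uint8(83), np.uint8(72)), (np.uint8(69), np.uint8(62), np.uint8(54)), (np.uint8(90), np.uint8(79), np.uint8(68))]
137 [(np.uint8(90), np.uint8(82), np.uint8(67)), (np.uint8(88), np.uint8(80), np.uint8(68)), (np.uint8(70), np.uint8(63), np.uint8(54)), (np.uint8(85), np.uint8(75), np.uint8(66))]
138 [(np.uint8(92), np.uint8(82), np.uint8(70)), (np.uint8(89), np.uint8(80), np.uint8(67)), (np.uint8(72), np.uint8(65), np.uint8(57)), (np.uint8(87), np.uint8(78), np.uint8(68))]
139 [(np.uint8(87), np.uint8(81), np.uint8(68)), (np.uint8(89), np.uint8(81), np.uint8(68)), (np.uint8(70), np.uint8(63), np.uint8(56)), (np.uint8(88), np.uint8(79),
[... 1865 characters left out ...]
(52), np.uint8(49)), (np.uint8(67), np.uint8(62), np.uint8(58)), (np.uint8(88), np.uint8(80), np.uint8(75)), (np.uint8(133), np.uint8(120), np.uint8(113))]
151 [(np.uint8(95), np.uint8(88), np.uint8(84)), (np.uint8(93), np.uint8(86), np.uint8(83)), (np.uint8(96), np.uint8(88), np.uint8(84)), (np.uint8(105), np.uint8(96), np.uint8(90))]
152 [(np.uint8(99), np.uint8(90), np.uint8(85)), (np.uint8(98), np.uint8(89), np.uint8(87)), (np.uint8(99), np.uint8(92), np.uint8(87)), (np.uint8(86), np.uint8(79), np.uint8(74))]
153 [(np.uint8(97), np.uint8(90), np.uint8(85)), (np.uint8(97), np.uint8(91), np.uint8(85)), (np.uint8(100), np.uint8(94), np.uint8(89)), (np.uint8(90), np.uint8(83), np.uint8(78))]
```

Run:
```python
from h import *
d=np.load('pics/s1.png.npz');M=d['world_to_cam']
T0=np.array([438.7,-129.1,0])
for x in(-18,18):
  for z in (181,205):
    c=M@np.array([*(T0+x*X+[0,0,z]),1]); print(x,z,((d['fx']*c[0]/c[2]+d['cx'])-150)*2,((d['fy']*c[1]/c[2]+d['cy'])-0)*2)
for u,v in [(345,200),(345,215),(348,226),(350,231),(383,180),(383,195),(383,205),(383,212)]:
    p=P(d,150+u/2,v/2)-T0; print(u,v,'x %.0f y %.0f z %.0f'%(p@X,p@Y,p[2]))
print(telemetry.get_state()['tool_pos'])
```

```text
-18 181 375.7916252909033 236.31184631294045
-18 205 376.15740207109184 217.6449448052667
18 181 350.03401358941073 252.05371324513072
18 205 349.78410839613764 233.40812808622
345 200 x 31 y 8 z 256
345 215 x 32 y 9 z 240
348 226 x 27 y 8 z 224
350 231 x 25 y 8 z 217
383 180 x -19 y 8 z 254
383 195 x -19 y 8 z 236
383 205 x -18 y 10 z 226
383 212 x -20 y 8 z 216
[ 440.13506014 -128.31315965   97.51578399]
```

The fingers closed with nothing between them. Both views put the real fingertips about 25 mm above the reported TCP, so they sat just above the bar (finger ends near z 125, bar top at 121). I'll reopen and go 27 mm lower.

>>> drive_tool:
  translation:
    - [0, 0, -0.02]
    - [0, 0, -0.02]
    - [0, 0, -0.02]
    - [0, 0, -0.02]
  turn:
    - [0, 0, 0]
    - [0, 0, 0]
    - [0, 0, 0]
    - [0, 0, 0]
  jaw: [40, 40, 40, 40]

```text
time: 4.0
tool_pos: [440.0, -128.3, 101.3]
ee_rot: [-0.001, 0.79, 0.613, -0.001]
ft_force: [-0.3, -0.1, 0.5]
width: 34.7
```

Run:
```python
from h import *
cmd(W(0,0,71))
```

```text
t 4.0 tool [ 440.  -128.3  101.3] F [-0.3 -0.1  0.5] w 34.7
trans [ 0.005 -0.004  0.151] turn [-0.0011 -0.     -0.0033]
```

>>> drive_tool:
  translation:
    - [0.005, 0, 0.02]
    - [0.005, -0.004, 0.07]
    - [0.005, -0.004, 0.12]
    - [0.005, -0.004, 0.15]
    - [0.005, -0.004, 0.15]
  turn:
    - [0, 0, 0]
    - [0, 0, 0]
    - [0, 0, 0]
    - [0, 0, 0]
    - [0, 0, 0]
  jaw: [40, 40, 40, 40, 40]

```text
time: 4.62
tool_pos: [439.3, -127.0, 70.8]
ee_rot: [-0.001, 0.79, 0.613, -0.001]
ft_force: [0.4, -0.3, 1.1]
width: 37.6
```

>>> drive_tool:
  translation:
    - [0, 0, 0]
    - [0, 0, 0]
    - [0, 0, 0]
    - [0, 0, 0]
  turn:
    - [0, 0, 0]
    - [0, 0, 0]
    - [0, 0, 0]
    - [0, 0, 0]
  jaw: [0, 0, 0, 0]
  newtons: 25

```text
time: 5.12
tool_pos: [439.7, -127.2, 71.6]
ee_rot: [-0.0, 0.79, 0.613, -0.0]
ft_force: [1.7, 0.2, 1.1]
width: 10.9
```

Run:
```python
from h import *
d=grab('scene','s3.png')
cmd(W(0,0,71))
a=cv2.imread('pics/s3.png')[110:180,270:370]; cv2.imwrite('pics/s3z.png',cv2.resize(a,None,fx=7,fy=7,interpolation=cv2.INTER_CUBIC))
```

```text
t 5.175 tool [ 439.7 -127.2   71.6] F [ 1.  -0.8  0.3] w 11.3
trans [ 0.001 -0.001  0.003] turn [-0.0006  0.     -0.0033]
```

View pics/s3z.png

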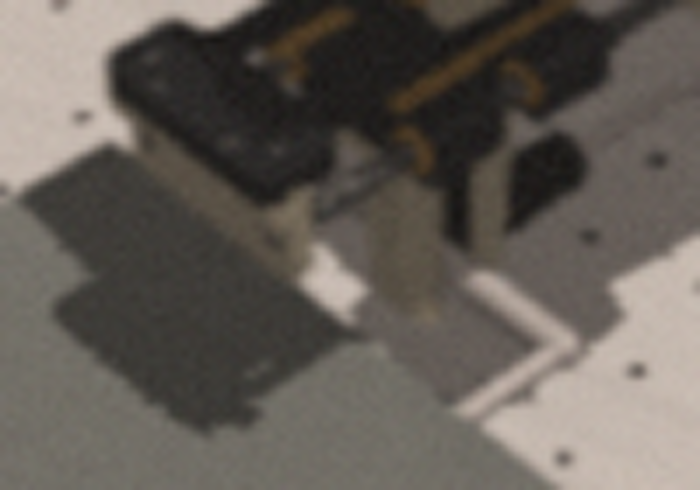

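Run:
```python
import numpy as np
for t in np.arange(0,1.33,.05):
    c,s=np.cos(t),np.sin(t); print('%.2f y %.1f z %.1f | %.3f %.3f'%(t,202-202*c+4*s,202*s+4*c-4,(202-202*c+4*s)/200,-(202*s+4*c-4)/200))
```

```text
0.00 y 0.0 z 0.0 | 0.000 -0.000
0.05 y 0.5 z 10.1 | 0.002 -0.050
0.10 y 1.4 z 20.1 | 0.007 -0.101
0.15 y 2.9 z 30.1 | 0.014 -0.151
0.20 y 4.8 z 40.1 | 0.024 -0.200
0.25 y 7.3 z 49.9 | 0.036 -0.249
0.30 y 10.2 z 59.5 | 0.051 -0.298
0.35 y 13.6 z 69.0 | 0.068 -0.345
0.40 y 17.5 z 78.3 | 0.088 -0.392
0.45 y 21.8 z 87.5 | 0.109 -0.437
0.50 y 26.6 z 96.4 | 0.133 -0.482
0.55 y 31.9 z 105.0 | 0.159 -0.525
0.60 y 37.5 z 113.4 | 0.188 -0.567
0.65 y 43.6 z 121.4 | 0.218 -0.607
0.70 y 50.1 z 129.2 | 0.250 -0.646
0.75 y 56.9 z 136.6 | 0.285 -0.683
0.80 y 64.1 z 143.7 | 0.321 -0.718
0.85 y 71.7 z 150.4 | 0.358 -0.752
0.90 y 79.6 z 156.7 | 0.398 -0.784
0.95 y 87.8 z 162.6 | 0.439 -0.813
1.00 y 96.2 z 168.1 | 0.481 -0.841
1.05 y 105.0 z 173.2 | 0.525 -0.866
1.10 y 113.9 z 177.8 | 0.570 -0.889
1.15 y 123.1 z 182.0 | 0.616 -0.910
1.20 y 132.5 z 185.7 | 0.663 -0.929
1.25 y 142.1 z 189.0 | 0.711 -0.945
1.30 y 151.8 z 191.7 | 0.759 -0.959
```

>>> drive_tool:
  translation:
    - [0, 0, -0.02]
    - [0, 0.001, -0.04]
    - [0, 0.002, -0.06]
    - [0, 0.004, -0.08]
    - [0, 0.007, -0.101]
  turn:
    - [0, 0, 0]
    - [0, 0, 0]
    - [0, 0, 0]
    - [0, 0, 0]
    - [0, 0, 0]
  jaw: [0, 0, 0, 0, 0]

```text
time: 5.8
tool_pos: [441.0, -127.6, 91.4]
ee_rot: [-0.001, 0.79, 0.613, -0.0]
ft_force: [4.9, -1.9, -5.6]
width: 11.3
```

Run:
```python
from h import *
cmd(W(0,0,71))
d=grab('scene','s4.png')
a=cv2.imread('pics/s4.png')[80:270,200:400]; cv2.imwrite('pics/s4z.png',cv2.resize(a,None,fx=3,fy=3,interpolation=cv2.INTER_CUBIC))
```

```text
t 5.8 tool [ 441.  -127.6   91.4] F [ 4.9 -1.9 -5.6] w 11.3
trans [ 0.001 -0.008  0.102] turn [-0.0009  0.0001 -0.0034]
```

View pics/s4z.png

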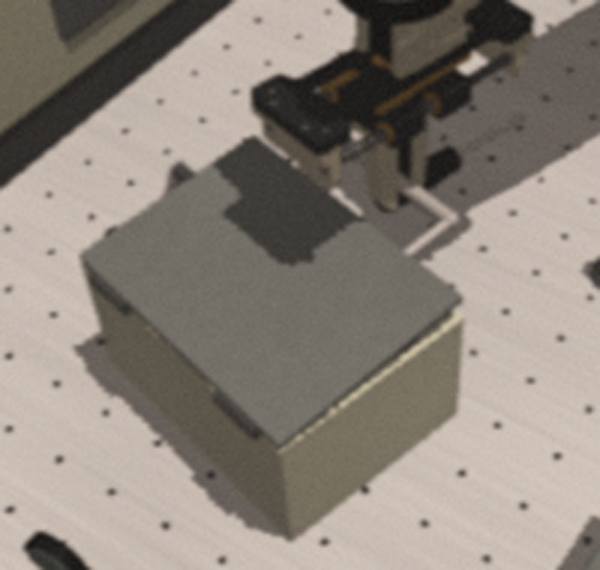

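>>> drive_tool:
  translation:
    - [0, 0.01, -0.05]
    - [0, 0.02, -0.1]
    - [0, 0.035, -0.149]
    - [0, 0.048, -0.197]
    - [0, 0.065, -0.244]
  turn:
    - [0, 0, 0]
    - [0, 0, 0]
    - [0, 0, 0]
    - [0, 0, 0]
    - [0, 0, 0]
  jaw: [0, 0, 0, 0, 0]

```text
time: 6.48
tool_pos: [452.4, -130.4, 140.9]
ee_rot: [-0.002, 0.79, 0.613, -0.001]
ft_force: [-13.0, 3.4, 0.2]
width: 10.9
```

Run:
```python
from h import *
cmd(W(0,0,71)); f=telemetry.get_state()['ft_force']; print(f@X,f@Y,f[2])
```

```text
t 6.475 tool [ 452.4 -130.4  140.9] F [-13.    3.4   0.2] w 10.9
trans [ 0.    -0.065  0.35 ] turn [-0.0032 -0.0001 -0.0033]
-13.438294012868132 0.14943740462321187 0.19047640432232546
```

>>> drive_tool:
  translation:
    - [0, 0.008, -0.047]
    - [0, 0.03, -0.092]
    - [0, 0.054, -0.137]
    - [0, 0.08, -0.18]
    - [0, 0.109, -0.222]
  turn:
    - [0, 0, 0]
    - [0, 0, 0]
    - [0, 0, 0]
    - [0, 0, 0]
    - [0, 0, 0]
  jaw: [0, 0, 0, 0, 0]

```text
time: 7.1
tool_pos: [474.7, -136.0, 185.4]
ee_rot: [-0.001, 0.79, 0.613, -0.001]
ft_force: [-4.1, 3.0, -1.4]
width: 11.0
```

```bash
cat > st.py <<'E'
from h import *
s=telemetry.get_state();f=s['ft_force']; p=s['tool_pos']-B*[1,1,0]
x,y,z=p@X,p@Y,p[2]+43.4
print('t %.2f bar x %.1f y %.1f z %.1f F x %.1f y %.1f z %.1f w %.1f'%(s['time'],x,y,z,f@X,f@Y,f[2],s['width']))
dx,dz=202-x,z-111
print('r',np.hypot(dx,dz),'th',np.arctan2(dz,dx)-np.arctan2(4,202))
E
python3 st.py
python3 - <<'E'
from h import *
d=grab('scene','s5.png')
a=cv2.imread('pics/s5.png')[60:270,200:400]; cv2.imwrite('pics/s5z.png',cv2.resize(a,None,fx=2.8,fy=2.8,interpolation=cv2.INTER_CUBIC))
E
```

```text
t 7.10 bar x 36.3 y -0.2 z 228.8 F x -4.7 y 1.9 z -1.4 w 11.0
r 203.25221092277738 th 0.5982175123539486
```

View pics/s5z.png

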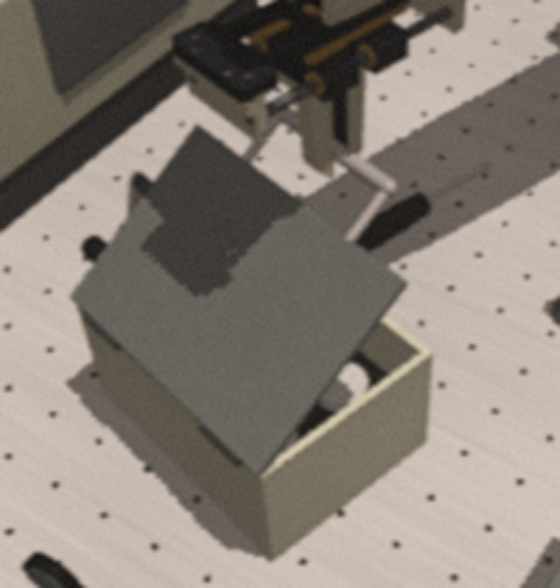

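>>> drive_tool:
  translation:
    - [0, 0.03, -0.04]
    - [0, 0.062, -0.079]
    - [0, 0.096, -0.116]
    - [0, 0.132, -0.151]
    - [0, 0.169, -0.185]
  turn:
    - [0, 0, 0]
    - [0, 0, 0]
    - [0, 0, 0]
    - [0, 0, 0]
    - [0, 0, 0]
  jaw: [0, 0, 0, 0, 0]

```text
time: 7.78
tool_pos: [506.9, -144.0, 223.6]
ee_rot: [-0.001, 0.79, 0.613, -0.001]
ft_force: [-13.7, 9.0, 11.9]
width: 11.3
```

```bash
python3 st.py
```

```text
t 7.78 bar x 69.5 y -0.0 z 267.0 F x -15.5 y 5.3 z 11.9 w 11.3
r 204.68273852820707 th 0.8470875667829417
```

>>> drive_tool:
  translation:
    - [0, 0.03, -0.042]
    - [0, 0.071, -0.071]
    - [0, 0.113, -0.099]
    - [0, 0.157, -0.124]
    - [0, 0.202, -0.147]
  turn:
    - [0, 0, 0]
    - [0, 0, 0]
    - [0, 0, 0]
    - [0, 0, 0]
    - [0, 0, 0]
  jaw: [0, 0, 0, 0, 0]

```text
time: 8.4
tool_pos: [546.8, -154.4, 252.5]
ee_rot: [-0.001, 0.79, 0.613, -0.0]
ft_force: [-6.9, 3.3, 7.5]
width: 11.1
```

```bash
python3 st.py
python3 - <<'E'
from h import *
d=grab('scene','s6.png')
a=cv2.imread('pics/s6.png')[40:270,180:400]; cv2.imwrite('pics/s6z.png',cv2.resize(a,None,fx=2.6,fy=2.6,interpolation=cv2.INTER_CUBIC))
d=grab('top','t6.png')
a=cv2.imread('pics/t6.png')[120:300,280:500]; cv2.imwrite('pics/t6z.png',cv2.resize(a,None,fx=3,fy=3,interpolation=cv2.INTER_CUBIC))
E
```

```text
t 8.40 bar x 110.8 y -0.3 z 295.9 F x -7.5 y 1.5 z 7.5 w 11.1
r 206.1322885407508 th 1.0926137592986416
```

View pics/s6z.png

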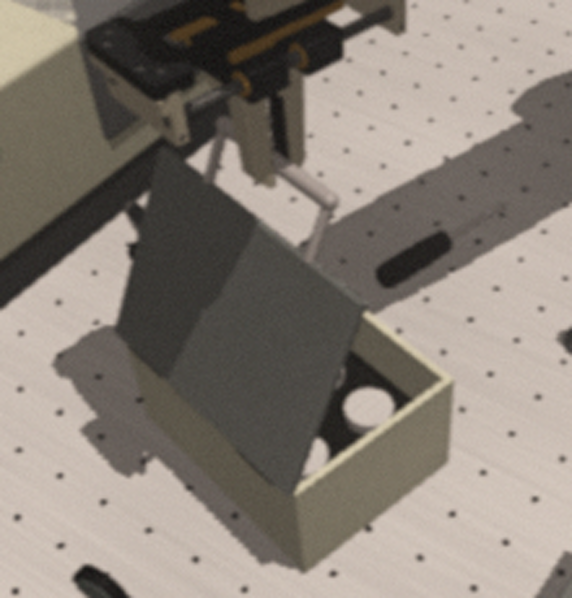

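View pics/t6z.png

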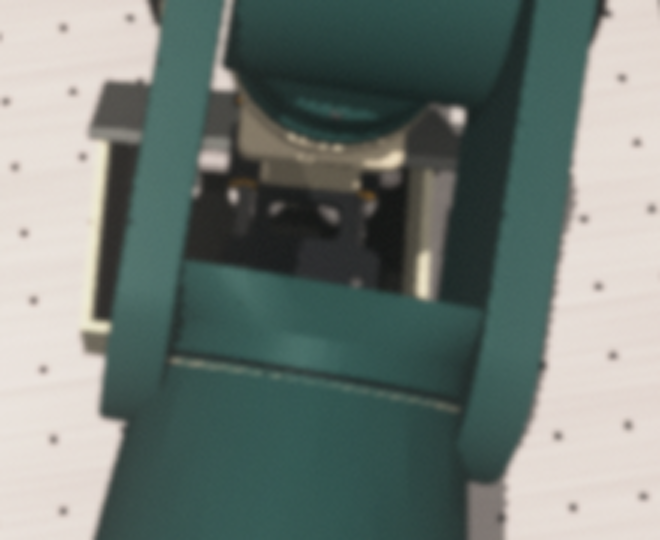

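```bash
cat > lid.py <<'E'
from h import *
import sys
def lid(d):
    v,u=np.mgrid[:400,:640]; z=d['depth'];T=np.linalg.inv(d['world_to_cam'])
    p=np.stack([(u-d['cx'])/d['fx']*z,(v-d['cy'])/d['fy']*z,z],-1)@T[:3,:3].T+T[:3,3]
    q=p-B*[1,1,0]; q=np.stack([q@X,q@Y,q[...,2]],-1)
    m=(z>0)&(abs(q[...,1])<95)&(q[...,2]>130)&(q[...,0]>60)&(q[...,0]<215)
    im=d['img'].astype(int); m&=(im.max(-1)-im.min(-1)<18)&(im.max(-1)<130)
    a=q[m]; x,zz=a[:,0],a[:,2]
    for i in range(6):
        vx=np.array([x.mean(),zz.mean()]); U,S,V=np.linalg.svd(np.column_stack([x,zz])-vx,full_matrices=False)
        r=abs((np.column_stack([x,zz])-vx)@V[1]); k=r<max(2.5*np.median(r),2); x,zz=x[k],zz[k]
    n=V[0]*np.sign(-V[0][0] if abs(V[0][0])>.01 else V[0][1]); 
    if n[1]<0:n=-n
    print('lid th',np.arctan2(n[1],-n[0]),'n',len(x),'centroid',vx.round(1),'zrange',zz.min().round(),zz.max().round())
if __name__=='__main__': lid(np.load('pics/'+sys.argv[1]+'.npz') if len(sys.argv)>1 else grab('scene','tmp.png'))
E
python3 lid.py s6.png; python3 lid.py s5.png
python3 - <<'E'
from h import *
d=np.load('pics/s6.png.npz')
for u,v in [(333,203),(331,199),(318,193),(305,183),(290,172)]:
    p=P(d,180+u/2.6,40+v/2.6)-B*[1,1,0]; print('x %.0f y %.0f z %.0f'%(p@X,p@Y,p[2]))
E
```

```text
lid th 1.383552723330544 n 7416 centroid [155.5 258.9] zrange 130.0 480.0
lid th 1.3060938723970716 n 8109 centroid [117.5 230. ] zrange 130.0 469.0
x 111 y 61 z 293
x 111 y 60 z 295
x 114 y 50 z 296
x 114 y 37 z 296
x 114 y 22 z 296
```

>>> drive_tool:
  translation:
    - [0, 0.03, -0.018]
    - [0, 0.061, -0.031]
    - [0, 0.085, -0.041]
    - [0, 0.108, -0.049]
    - [0, 0.135, -0.057]
  turn:
    - [0, 0, 0]
    - [0, 0, 0]
    - [0, 0, 0]
    - [0, 0, 0]
    - [0, 0, 0]
  jaw: [0, 0, 0, 0, 0]

```text
time: 9.12
tool_pos: [573.3, -161.3, 263.3]
ee_rot: [-0.0, 0.79, 0.613, -0.0]
ft_force: [-3.4, 4.4, 7.1]
width: 10.9
```

```bash
sed -i 's/abs(q\[...,1\])<95)&(q\[...,2\]>130)/(q[...,1]>20)\&(q[...,1]<100)\&(q[...,2]>150)\&(q[...,2]<250)/; s/<18)&(im.max(-1)<130)/<18)\&(im.max(-1)<110)/' lid.py; python3 st.py; python3 lid.py s6.png; python3 lid.py
```

```text
t 9.12 bar x 138.1 y -0.6 z 306.7 F x -4.4 y 3.4 z 7.1 w 10.9
r 205.83973900722373 th 1.2354679495067993  File "lid.py", line 7
    m=(z>0)&((q[...,1]>20)&(q[...,1]<100)&(q[...,2]>150)&(q[...,2]<250)&(q[...,0]>60)&(q[...,0]<215)
            ^
SyntaxError: '(' was never closed
  File "lid.py", line 7
    m=(z>0)&((q[...,1]>20)&(q[...,1]<100)&(q[...,2]>150)&(q[...,2]<250)&(q[...,0]>60)&(q[...,0]<215)
            ^
SyntaxError: '(' was never closed
```

```bash
sed -i 's/(z>0)&((q/(z>0)\&(q/' lid.py; python3 lid.py s6.png; python3 lid.py;python3 lid.py s5.png
```

```text
lid th 1.0816097335558277 n 1968 centroid [162.6 201.8] zrange 150.0 250.0
lid th 1.2285422714935363 n 1634 centroid [177.9 202.3] zrange 150.0 250.0
lid th 0.5884403948503543 n 1861 centroid [115.7 178.1] zrange 150.0 207.0
```

>>> drive_tool:
  translation:
    - [0, 0.02, -0.006]
    - [0, 0.04, -0.012]
    - [0, 0.055, -0.016]
    - [0, 0.06, -0.018]
    - [0, 0.064, -0.019]
  turn:
    - [0, 0, 0]
    - [0, 0, 0]
    - [0, 0, 0]
    - [0, 0, 0]
    - [0, 0, 0]
  jaw: [0, 0, 0, 0, 0]

```text
time: 9.8
tool_pos: [585.8, -164.4, 266.7]
ee_rot: [-0.0, 0.79, 0.613, 0.0]
ft_force: [-1.4, 5.7, 4.4]
width: 11.3
```

```bash
python3 st.py; python3 lid.py
```

```text
t 9.80 bar x 151.0 y -0.5 z 310.1 F x -2.7 y 5.2 z 4.4 w 11.3
r 205.5492931014973 th 1.3001971667524341
lid th 1.2940451078724853 n 1495 centroid [184.4 202.4] zrange 150.0 250.0
```

>>> drive_tool:
  translation:
    - [0, 0.006, -0.001]
    - [0, 0.01, -0.002]
    - [0, 0.01, -0.002]
    - [0, 0.01, -0.002]
  turn:
    - [0, 0, 0]
    - [0, 0, 0]
    - [0, 0, 0]
    - [0, 0, 0]
  jaw: [0, 0, 0, 0]

```text
time: 10.35
tool_pos: [587.8, -164.9, 267.3]
ee_rot: [-0.0, 0.79, 0.613, 0.0]
ft_force: [0.8, 5.2, 5.4]
width: 11.5
```

```bash
python3 st.py; python3 lid.py
python3 - <<'E'
from h import *
a=cv2.imread('pics/tmp.png')[30:270,150:400]; cv2.imwrite('pics/s7z.png',cv2.resize(a,None,fx=2.4,fy=2.4,interpolation=cv2.INTER_CUBIC))
d=grab('top','t7.png')
a=cv2.imread('pics/t7.png')[120:300,280:500]; cv2.imwrite('pics/t7z.png',cv2.resize(a,None,fx=3,fy=3,interpolation=cv2.INTER_CUBIC))
E
```

```text
t 10.35 bar x 153.1 y -0.5 z 310.7 F x -0.5 y 5.2 z 5.4 w 11.5
r 205.56754205159564 th 1.310591931911998
lid th 1.3048080997067077 n 1472 centroid [185.2 202.9] zrange 150.0 250.0
```

View pics/s7z.png

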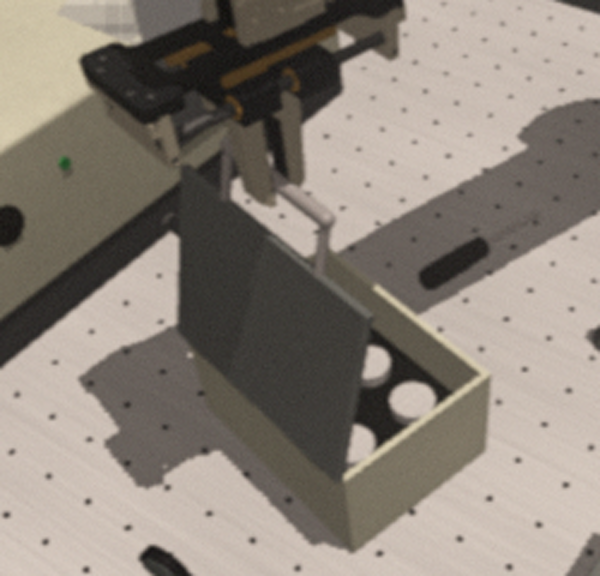

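View pics/t7z.png

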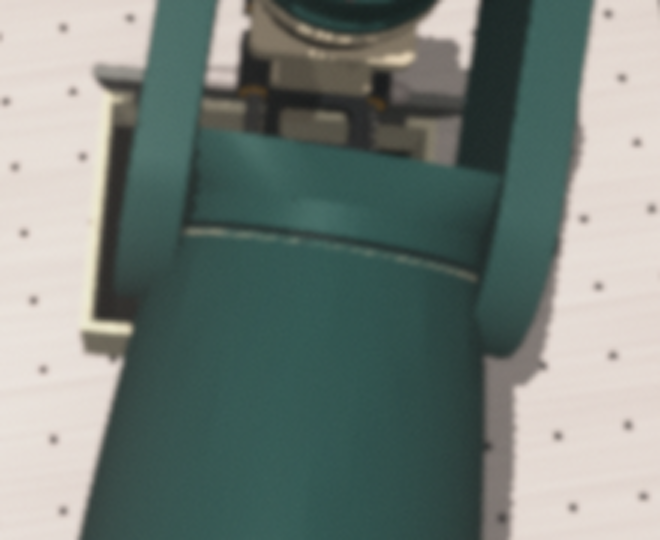

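>>> drive_tool:
  translation:
    - [0, 0, 0]
    - [0, 0, 0]
    - [0, 0, 0]
    - [0, 0, 0]
    - [0, 0, 0]
  turn:
    - [0, 0, 0]
    - [0, 0, 0]
    - [0, 0, 0]
    - [0, 0, 0]
    - [0, 0, 0]
  jaw: [20, 20, 20, 20, 20]

```text
time: 11.08
tool_pos: [587.2, -165.2, 266.5]
ee_rot: [-0.001, 0.79, 0.613, -0.0]
ft_force: [-0.0, 0.4, -1.0]
width: 18.6
```

```bash
python3 st.py; python3 lid.py
```

```text
t 11.07 bar x 152.6 y -1.0 z 309.9 F x -0.1 y 0.4 z -1.0 w 18.6
r 204.97103721064295 th 1.3073615848585194
lid th 1.2979845434422583 n 1484 centroid [184.7 202.2] zrange 150.0 250.0
```

>>> drive_tool:
  translation:
    - [0, 0, 0]
    - [0, 0, 0]
    - [0, 0, -0.05]
    - [0, 0, -0.15]
    - [0, 0, -0.3]
  turn:
    - [0, 0, 0]
    - [0, 0, 0]
    - [0, 0, 0]
    - [0, 0, 0]
    - [0, 0, 0]
  jaw: [40, 40, 40, 40, 40]

```text
time: 11.75
tool_pos: [587.2, -165.1, 328.1]
ee_rot: [-0.001, 0.79, 0.613, -0.0]
ft_force: [0.1, 0.3, 0.2]
width: 37.2
```

```bash
python3 st.py; python3 lid.py
python3 - <<'E'
from h import *
print(W(108.7,-168,146)); cmd(W(65,-170,340)); print(telemetry.get_state()['qpos'])
E
```

```text
t 11.75 bar x 152.5 y -0.9 z 371.5 F x 0.0 y 0.3 z 0.2 w 37.2
r 265.1763565492097 th 1.3632603245990331
lid th 1.2982657160490998 n 1491 centroid [184.7 202.2] zrange 150.0 250.0
[ 503.84719 -316.47588  146.     ]
t 11.8 tool [ 587.7 -165.3  333.1] F [-0.9  1.3  4.2] w 37.5
trans [-0.848 -0.436 -0.036] turn [ 0.0023  0.0002 -0.0033]
[-3.15954611e-01 -2.94580418e-02  1.36657986e+00 -7.40647540e-05
  1.80078794e+00 -6.38590604e-02]
```

>>> drive_tool:
  translation:
    - [0, -0.1, -0.1]
    - [-0.2, -0.25, -0.1]
    - [-0.45, -0.5, -0.1]
    - [-0.7, -0.7, -0.1]
    - [-0.85, -0.7, -0.1]
  turn:
    - [0, 0, 0]
    - [0, 0, 0]
    - [0, 0, 0]
    - [0, 0, 0]
    - [0, 0, 0]
  jaw: [20, 0, 0, 0, 0]

```text
time: 12.42
tool_pos: [407.2, -295.8, 349.4]
ee_rot: [0.001, 0.791, 0.612, -0.0]
ft_force: [0.5, -0.3, -0.7]
width: 0.4
```

```bash
python3 st.py; python3 lid.py
python3 - <<'E'
from h import *
d=grab('top','t8.png')
a=cv2.imread('pics/t8.png')[120:340,280:540]; cv2.imwrite('pics/t8z.png',cv2.resize(a,None,fx=2.6,fy=2.6,interpolation=cv2.INTER_CUBIC))
M=d['world_to_cam']
c=M@np.array([*W(108.7,-168,146),1]); print(((d['fx']*c[0]/c[2]+d['cx'])-280)*2.6,((d['fy']*c[1]/c[2]+d['cy'])-120)*2.6)
a=cv2.imread('pics/tmp.png')[30:270,150:400]; cv2.imwrite('pics/s8z.png',cv2.resize(a,None,fx=2.4,fy=2.4,interpolation=cv2.INTER_CUBIC))
E
```

```text
t 12.43 bar x 9.9 y -171.6 z 392.8 F x 0.6 y -0.1 z -0.7 w 0.4
r 341.08164874793704 th 0.9527693622642036
lid th 1.2989949304464017 n 1484 centroid [184.7 202.4] zrange 150.0 250.0
461.1313476629342 220.9993408788986
```

View pics/t8z.png

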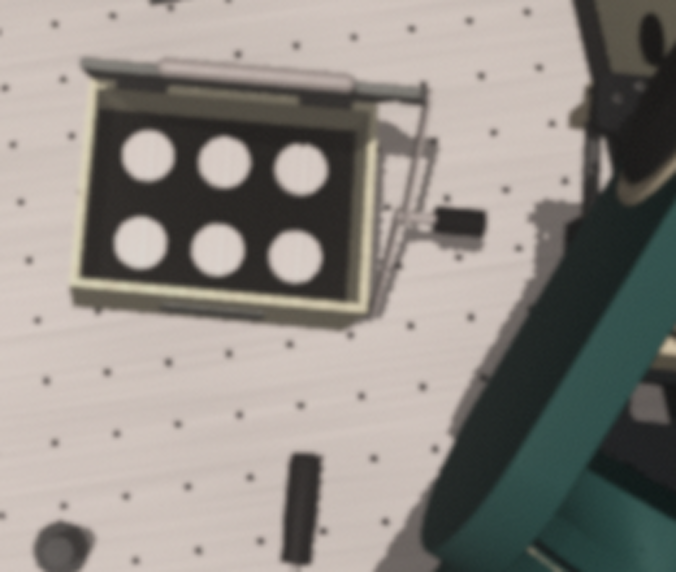

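View pics/s8z.png

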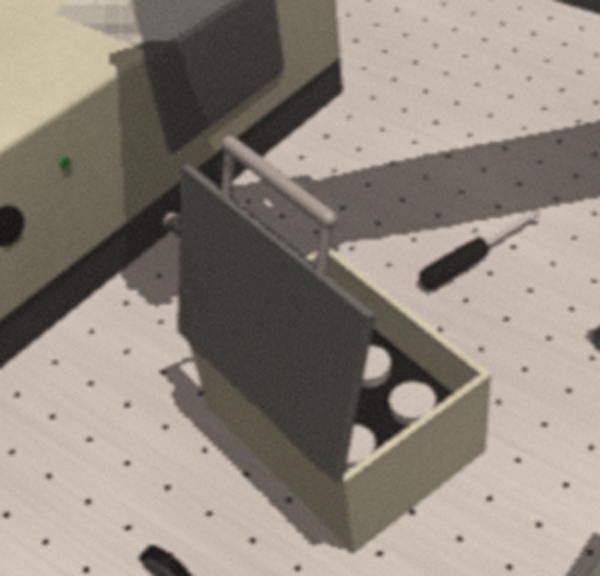

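Run:
```python
from h import *
d=np.load('pics/t8.png.npz')
for u,v,z in [(425,88,209),(428,100,209),(420,150,180),(437,222,146),(485,222,146),(461,221,146),(405,215,146)]:
    p=P(d,280+u/2.6,120+v/2.6,z)-B*[1,1,0]; print(u,v,'x %.0f y %.0f'%(p@X,p@Y))
d=np.load('pics/s3.png.npz')
for u,v in [(260,190),(320,160),(300,185),(470,140),(430,130),(150,120)]:
    p=P(d,270+u/7,110+v/7)-B*[1,1,0]; print(u,v,'x %.0f y %.0f z %.0f'%(p@X,p@Y,p[2]))
def lidth(phi): # knee angle -> lid angle
    P0=np.array([52,71]);K=P0+94*np.array([np.cos(phi),np.sin(phi)])
    H=np.array([202,111]);best=min(np.linspace(0,1.31,2000),key=lambda t:abs(np.hypot(*(H+100.5*np.array([-np.cos(t+.037),np.sin(t+.037)])-K))-94))
    return best,K
for a in range(54,-30,-6): print(a,lidth(np.radians(a)))
cmd(W(55,-176,200)); cmd(W(60,-176,110))
```

```text
425 88 x 185 y -124
428 100 x 176 y -126
420 150 x 149 y -129
437 222 x 106 y -151
485 222 x 110 y -185
461 221 x 109 y -168
405 215 x 109 y -128
260 190 x 93 y 33 z 221
320 160 x 74 y 34 z 221
300 185 x 82 y 36 z 218
470 140 x 19 y 35 z 195
430 130 x 35 y 35 z 208
150 120 x 95 y -11 z 218
54 (np.float64(1.294927463731866), array([107.25181372, 147.04759747]))
48 (np.float64(1.3093446723361681), array([114.898277  , 140.85561359]))
42 (np.float64(1.2995147573786894), array([121.85561359, 133.898277  ]))
36 (np.float64(1.2601950975487746), array([128.04759747, 126.25181372]))
30 (np.float64(1.186143071535768), array([133.40638796, 118.        ]))
24 (np.float64(1.076048024012006), array([137.87327302, 109.23324445]))
18 (np.float64(0.9338419209604804), array([141.39931253, 100.04759747]))
12 (np.float64(0.7745972986493247), array([143.94587447,  90.54369894]))
6 (np.float64(0.6133866933466734), array([145.48505816,  80.82567555]))
0 (np.float64(0.46462731365682847), array([146.,  71.]))
-6 (np.float64(0.3348724362181091), array([145.48505816,  61.17432445]))
-12 (np.float64(0.22412206103051527), array([143.94587447,  51.45630106]))
-18 (np.float64(0.12975487743871936), array([141.39931253,  41.95240253]))
-24 (np.float64(0.04849424712356178), array([137.87327302,  32.76675555]))
t 12.525 tool [ 407.7 -297.2  348.4] F [ 0.4 -0.4 -0.2] w 0.4
trans [-0.013  0.221  0.742] turn [-0.      0.0008 -0.0055]
t 12.525 tool [ 407.7 -297.2  348.4] F [ 0.4 -0.4 -0.2] w 0.4
trans [-0.012  0.246  1.192] turn [-0.      0.0008 -0.0055]
```

The top picture shows the lid standing by itself and the stay locked. The knob is at (461,221) in the crop, exactly where it was predicted. I'll descend in front of it.

>>> drive_tool:
  translation:
    - [-0.01, 0.05, 0.2]
    - [-0.02, 0.1, 0.45]
    - [-0.02, 0.15, 0.7]
    - [-0.02, 0.2, 0.9]
    - [-0.02, 0.22, 1.0]
  turn:
    - [0, 0, 0]
    - [0, 0, 0]
    - [0, 0, -0.003]
    - [0, 0, -0.005]
    - [0, 0, -0.005]
  jaw: [0, 0, 0, 0, 0]

```text
time: 13.15
tool_pos: [451.0, -309.1, 145.5]
ee_rot: [-0.001, 0.788, 0.616, -0.001]
ft_force: [0.0, -0.2, 0.2]
width: 0.4
```

```bash
python3 st.py
python3 - <<'E'
from h import *
cmd(W(60,-176,110))
d=grab('top','t9.png')
a=cv2.imread('pics/t9.png')[120:340,280:540]; cv2.imwrite('pics/t9z.png',cv2.resize(a,None,fx=2.6,fy=2.6,interpolation=cv2.INTER_CUBIC))
d=grab('scene','s9.png')
a=cv2.imread('pics/s9.png')[0:240,150:400]; cv2.imwrite('pics/s9z.png',cv2.resize(a,None,fx=2.4,fy=2.4,interpolation=cv2.INTER_CUBIC))
E
```

```text
t 13.15 bar x 55.7 y -173.7 z 188.9 F x 0.1 y -0.2 z 0.2 w 0.4
r 165.7585206091595 th 0.46945948527578835
t 13.15 tool [ 451.  -309.1  145.5] F [ 0.  -0.2  0.2] w 0.4
trans [-0.012  0.022  0.177] turn [-0.0018 -0.0004  0.002 ]
```

View pics/t9z.png

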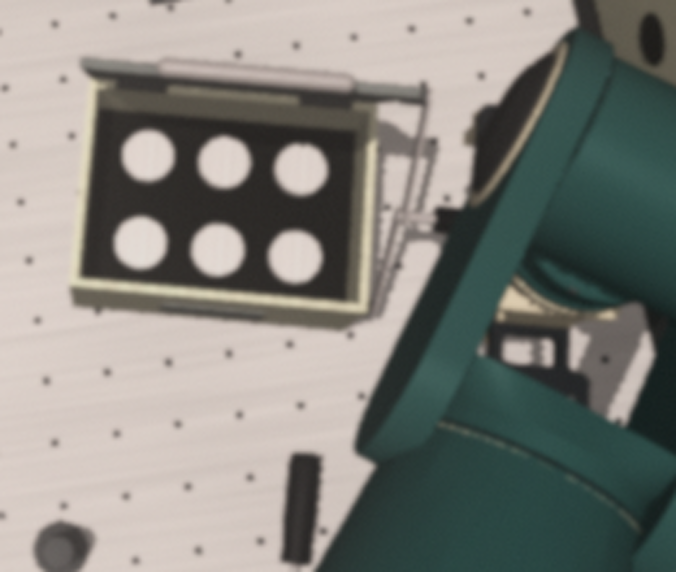

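View pics/s9z.png

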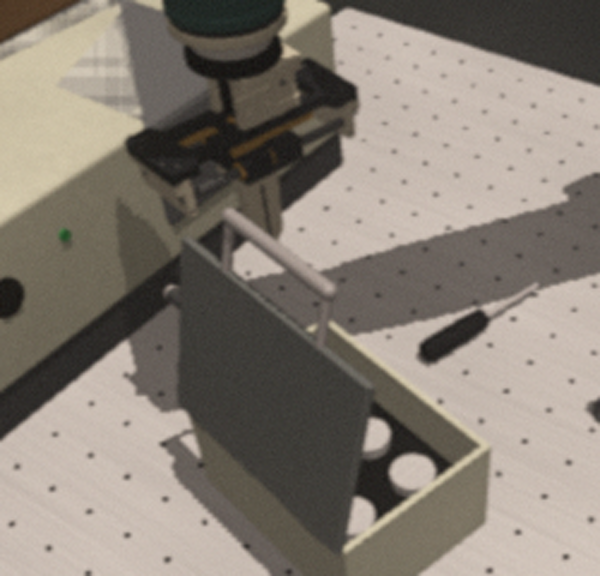

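Run:
```python
from h import *
for n in ('t9','s9'):
    d=np.load(f'pics/{n}.png.npz');v,u=np.mgrid[:400,:640]; z=d['depth'];T=np.linalg.inv(d['world_to_cam'])
    p=np.stack([(u-d['cx'])/d['fx']*z,(v-d['cy'])/d['fy']*z,z],-1)@T[:3,:3].T+T[:3,3]
    q=p-B*[1,1,0]; q=np.stack([q@X,q@Y,q[...,2]],-1)
    m=(z>0)&(q[...,1]<-112)&(q[...,1]>-330)&(q[...,2]>190)
    for x0 in range(-60,220,30):
        k=m&(q[...,0]>=x0)&(q[...,0]<x0+30)
        if k.sum()<5: continue
        a=q[k]; 
        for z0 in (190,240,290,340,400,500):
            b=a[(a[:,2]>=z0)&(a[:,2]<z0+50)]
            if len(b)>5: print(n,x0,z0,'ymax %.0f'%b[:,1].max(),len(b))
```

```text
t9 -60 400 ymax -181 106
t9 -60 500 ymax -112 973
t9 -30 290 ymax -152 321
t9 -30 400 ymax -191 145
t9 -30 500 ymax -191 756
t9 0 240 ymax -153 12
t9 0 290 ymax -145 366
t9 0 340 ymax -140 272
t9 0 400 ymax -136 363
t9 0 500 ymax -132 1811
t9 30 400 ymax -134 24
t9 30 500 ymax -112 3067
t9 60 500 ymax -112 2145
t9 90 500 ymax -112 652
t9 120 240 ymax -139 45
t9 120 290 ymax -139 54
t9 120 500 ymax -129 7
t9 150 190 ymax -113 71
t9 180 190 ymax -122 101
t9 210 190 ymax -308 237
s9 -60 240 ymax -138 10
s9 -60 290 ymax -139 66
s9 -30 240 ymax -137 207
s9 -30 290 ymax -137 251
s9 0 240 ymax -138 104
s9 0 290 ymax -138 161
s9 0 340 ymax -137 72
s9 30 190 ymax -163 166
s9 30 240 ymax -136 229
s9 30 290 ymax -137 264
s9 30 340 ymax -127 300
s9 60 190 ymax -163 157
s9 60 240 ymax -137 374
s9 60 290 ymax -137 463
s9 60 340 ymax -128 516
s9 60 400 ymax -131 66
s9 90 240 ymax -141 139
s9 90 290 ymax -149 147
s9 90 340 ymax -142 228
s9 90 400 ymax -144 41
s9 120 240 ymax -136 275
s9 120 290 ymax -137 382
s9 150 190 ymax -114 80
s9 150 240 ymax -152 8
s9 150 290 ymax -143 32
s9 180 190 ymax -113 172
s9 210 190 ymax -308 174
```

>>> drive_tool:
  translation:
    - [-0.01, 0.01, 0.06]
    - [-0.025, 0.02, 0.12]
    - [-0.026, 0.02, 0.18]
    - [-0.026, 0.022, 0.185]
  turn:
    - [0, 0, 0]
    - [0, 0, 0]
    - [0, 0, 0]
    - [0, 0, 0]
  jaw: [0, 0, 0, 0]

```text
time: 13.75
tool_pos: [453.2, -315.6, 108.7]
ee_rot: [-0.001, 0.788, 0.616, -0.001]
ft_force: [-0.0, 0.3, 0.5]
width: 0.4
```

```bash
python3 st.py
```

```text
t 13.75 bar x 59.4 y -179.5 z 152.1 F x -0.1 y 0.2 z 0.5 w 0.4
r 148.43258533528683 th 0.2604835138112956
```

>>> drive_tool:
  translation:
    - [0, 0.04, 0]
    - [0, 0.08, 0]
    - [0, 0.1, 0.005]
    - [0, 0.12, 0.02]
    - [0, 0.14, 0.035]
  turn:
    - [0, 0, 0]
    - [0, 0, 0]
    - [0, 0, 0]
    - [0, 0, 0]
    - [0, 0, 0]
  jaw: [0, 0, 0, 0, 0]

```text
time: 14.38
tool_pos: [480.9, -322.6, 102.3]
ee_rot: [-0.001, 0.788, 0.616, -0.001]
ft_force: [-0.1, 0.7, 1.0]
width: 0.5
```

```bash
python3 st.py; python3 lid.py
```

```text
t 14.38 bar x 88.0 y -179.5 z 145.7 F x -0.2 y 0.7 z 1.0 w 0.5
r 119.20077024741813 th 0.2759317407359369
lid th 1.305184322688448 n 1472 centroid [185.4 202.4] zrange 150.0 250.0
```

>>> drive_tool:
  translation:
    - [0, 0.03, 0.03]
    - [0, 0.06, 0.06]
    - [0, 0.085, 0.09]
    - [0, 0.11, 0.125]
    - [0, 0.125, 0.16]
  turn:
    - [0, 0, 0]
    - [0, 0, 0]
    - [0, 0, 0]
    - [0, 0, 0]
    - [0, 0, 0]
  jaw: [0, 0, 0, 0, 0]

```text
time: 15.05
tool_pos: [505.2, -328.6, 70.0]
ee_rot: [-0.001, 0.788, 0.616, -0.001]
ft_force: [-1.1, -0.5, 1.3]
width: 0.3
```

```bash
python3 st.py; python3 lid.py
```

```text
t 15.05 bar x 113.0 y -179.4 z 113.4 F x -1.0 y -0.7 z 1.3 w 0.3
r 89.00976977571561 th 0.007199720083837933
lid th 1.106821074354448 n 1904 centroid [165.3 202.1] zrange 150.0 250.0
```

>>> drive_tool:
  translation:
    - [0, 0.015, 0.035]
    - [0, 0.022, 0.06]
    - [0, -0.1, 0.0]
    - [0, -0.3, -0.1]
    - [0, -0.5, -0.2]
  turn:
    - [0, 0, 0]
    - [0, 0, 0]
    - [0, 0, 0]
    - [0, 0, 0]
    - [0, 0, 0]
  jaw: [0, 0, 0, 0, 0]

```text
time: 15.72
tool_pos: [407.0, -304.0, 110.9]
ee_rot: [-0.001, 0.788, 0.616, -0.001]
ft_force: [0.2, 0.1, 0.4]
width: 0.3
```

```bash
python3 st.py; python3 lid.py
```

```text
t 15.72 bar x 11.7 y -179.6 z 154.3 F x 0.2 y 0.2 z 0.4 w 0.3
r 195.1480690496283 th 0.20399613706884634
lid th 0.5769569922638026 n 1811 centroid [114.8 177.4] zrange 150.0 205.0
```

>>> drive_tool:
  translation:
    - [-0.1, -0.2, -0.2]
    - [-0.2, -0.3, -0.4]
    - [-0.3, -0.3, -0.6]
    - [-0.3, -0.3, -0.8]
    - [-0.3, -0.3, -0.9]
  turn:
    - [0, 0, 0]
    - [0, 0, 0]
    - [0, 0, 0]
    - [0, 0, 0]
    - [0, 0, 0]
  jaw: [0, 0, 0, 0, 0]

```text
time: 16.4
tool_pos: [335.7, -348.6, 292.7]
ee_rot: [0.0, 0.788, 0.616, -0.0]
ft_force: [-0.1, -0.6, 0.3]
width: 0.7
```

>>> drive_tool:
  translation:
    - [0, 0, 0]
    - [0, 0, 0]
    - [0, 0, 0]
    - [0, 0, 0]
    - [0, 0, 0]
  turn:
    - [0, 0, 0]
    - [0, 0, 0]
    - [0, 0, 0]
    - [0, 0, 0]
    - [0, 0, 0]
  jaw: [0, 0, 0, 0, 0]

```text
time: 17.02
tool_pos: [335.5, -348.1, 290.5]
ee_rot: [-0.001, 0.788, 0.616, -0.0]
ft_force: [-0.4, 0.6, 0.1]
width: 0.6
```

>>> drive_tool:
  translation:
    - [0, 0, 0]
    - [0, 0, 0]
    - [0, 0, 0]
    - [0, 0, 0]
    - [0, 0, 0]
  turn:
    - [0, 0, 0]
    - [0, 0, 0]
    - [0, 0, 0]
    - [0, 0, 0]
    - [0, 0, 0]
  jaw: [0, 0, 0, 0, 0]

```text
time: 17.65
tool_pos: [335.5, -348.2, 290.8]
ee_rot: [-0.001, 0.788, 0.616, -0.0]
ft_force: [0.5, -0.0, 1.0]
width: 0.6
```

>>> drive_tool:
  translation:
    - [0, 0, 0]
    - [0, 0, 0]
    - [0, 0, 0]
    - [0, 0, 0]
    - [0, 0, 0]
  turn:
    - [0, 0, 0]
    - [0, 0, 0]
    - [0, 0, 0]
    - [0, 0, 0]
    - [0, 0, 0]
  jaw: [0, 0, 0, 0, 0]

```text
time: 18.27
tool_pos: [335.6, -348.2, 290.8]
ee_rot: [-0.001, 0.788, 0.616, -0.0]
ft_force: [-0.1, 1.3, -0.0]
width: 0.5
```

```bash
python3 st.py
python3 - <<'E'
from h import *
d=grab('scene','s10.png')
a=cv2.imread('pics/s10.png')[110:270,210:400]; cv2.imwrite('pics/s10z.png',cv2.resize(a,None,fx=3.6,fy=3.6,interpolation=cv2.INTER_CUBIC))
d=grab('top','t10.png')
a=cv2.imread('pics/t10.png')[140:270,290:470]; cv2.imwrite('pics/t10z.png',cv2.resize(a,None,fx=4.4,fy=4.4,interpolation=cv2.INTER_CUBIC))
# lid plane height
a0=np.load('pics/scene0.png.npz');
for n,x in(('before',a0),('now',np.load('pics/s10.png.npz'))):
    v,u=np.mgrid[:400,:640]; z=x['depth'];T=np.linalg.inv(x['world_to_cam'])
    p=np.stack([(u-x['cx'])/x['fx']*z,(v-x['cy'])/x['fy']*z,z],-1)@T[:3,:3].T+T[:3,3]
    q=p-B*[1,1,0];qx,qy=q@X,q@Y
    m=(qx>50)&(qx<195)&(abs(qy)<100)&(q[...,2]>90)&(q[...,2]<220)&(z>0)
    print(n,m.sum(),np.polyfit(202-qx[m],q[...,2][m],1))
E
```

```text
t 18.27 bar x -46.7 y -239.9 z 334.2 F x -0.4 y 1.3 z -0.0 w 0.5
r 334.21892932396645 th 0.7115820119848726
before 5176 [9.02244532e-04 1.18813206e+02]
now 5178 [6.97088453e-04 1.18831038e+02]
```

View pics/s10z.png

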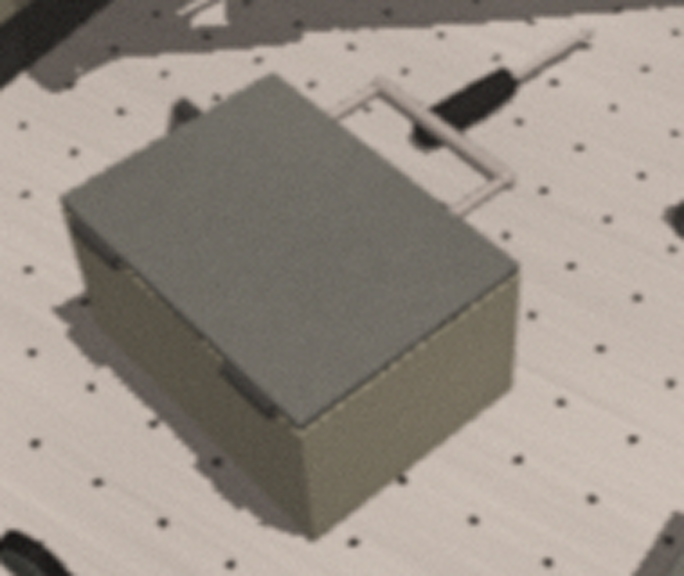

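View pics/t10z.png

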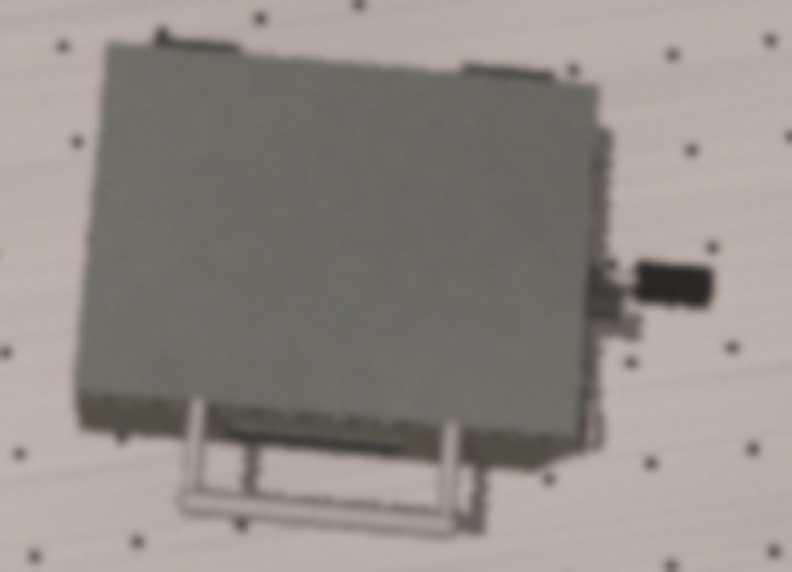

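The pictures match the starting ones: the lid is level, the bar ends are at (182,500) and (452,525) in the crop, and the knob is back at (675,284). The arm is clear, so I'm handing in.

```bash
python3 -c "
from h import *
print(workorder.sign_off())"
```

```text
the job is handed in; nothing more can be done
None
```

The stay passed its test: the lid locked open, stood by itself, and came down fully shut once I broke the joint. I handed the job in at about 18.4 s, against the 51 s limit.

- **Lift:** I gripped the bar and raised the lid to about 1.305 rad. The grip slipped about 4 mm during the lift, and readings at the gripper stayed below about 20 N.
- **Locked on the stay:** with the jaws open and the arm away, the lid stood at 1.298–1.299 rad, and the knob was exactly where the locked position should put it.
- **Release:** I pushed the knob back and down about 50 mm with closed fingers, at about 1–2 N. I then withdrew clear, and the lid sank shut on its damper.
- **Last check:** the lid's height and tilt match the starting pictures (118.8 mm, tilt under 0.001 rad). The bar and knob are back in place, and the arm is touching nothing.

**What disagreed or went unchecked:**
- **First grasp missed:** in the cameras the fingertips sit about 25 mm higher than the reported TCP, so the fingers closed on nothing above the bar. I went about 27 mm lower and the second grasp held.
- **Final closing not filmed:** I took no pictures between about 0.58 rad and shut. The lid was dropping fairly fast at that point, partly because I was still pushing the knob, so that it shut without slamming rests on the damper description, not on a measurement.

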